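# Empty a lens barrel and hold it in the V-block

### The arm

A 6-joint arm with a two-finger parallel gripper is mounted at the origin on the work surface. World frame = base frame: x ahead of the robot, y to its left, z up, the work surface at z = 0. Lengths are in m, angles in rad, forces in N, time in s.
With the tool pointing down it reaches from about 0.3 to 0.775 m from the base axis. Payload 14.6 kg.
Tool frame: the origin (TCP) lies at the very end of the fingers, on their centre line; the grasp point (between the pads) lies r.grasp_offset behind it (r.grasp_offset is the distance from the TCP to the grasp point, in m); z points along the fingers, y is the line along which they close (so a half turn about z gives the same grasp; the last joint's range is limited). The gripper opens to 94 mm and grips with 3 to 60 N. Pads are 16 mm wide; open, the fingers measure 119 mm over their backs; the gripper's body (75 mm by 177 mm) begins 78 mm behind the grasp point.
Start: joints at [-1.4, 0.3, 1.521, -0, 1.321, -0.067], TCP at [0.13, -0.535, 0.205] pointing down, gripper open.
Joint ranges: [-3.03, 3.03], [-0.79, 2.21], [0.23, 2.52], [-1.04, 4.18], [0, 3.07], [-2.55, 2.55]. Speed limits (rad/s): [2.22, 2.22, 2.57, 3.14, 3.14, 3.14].

### API

Orientations are given as [roll, pitch, yaw] about the fixed x, y, z axes, in that order (R = Rz(yaw) Ry(pitch) Rx(roll)).
In Python, from cell import r, cams, order gives the robot as it stands.
- The arm moves only by the shell command python3 -m inch 'ROWS' [OPENING] [FORCE]. ROWS is JSON, a list of rows, each a list of 2 entries, a list of its own where there are three numbers: the shift along the world's x, y, z in cm, then the turn about the world's z in rad. In form: [[[tx, ty, tz], turn], ...]. A call has 1 to 10 rows; each row is the pose to reach, as a shift and turn from the pose commanded when the call began; what a row does not reach only later rows make up. A row lasts 1/8 s, in which the tool goes at most 62.5 mm and 10.7 degrees, less where a joint would pass 70% of its speed; a pose out of reach is approached as far as the arm can. A call with a gripper value outside its range is refused whole. OPENING is the finger opening in cm, from 0 to 9.4, set as the call begins (- or left out, the last holds). The fingers move at their own pace and stop on an object; FORCE is the grip in N (left out, the last holds). Time passes only in rows, so rows that repeat a pose let the fingers close. It gives the time, the measured TCP pose, the force, the opening and the grip force at its end, in the units of the state.
- r.get_obs(): the state, without advancing time (a new reading comes with each control period).
- cams.grab_frame(name): name is "side" or "top"; returns the picture (480x640x3 uint8, blue, green, red); there is no depth.
- cams.camera_info(name): a dict with "fov_y" (degrees; the focal length in pixels is half the picture's height over the tangent of half this angle, whatever the lens; pixels are square), "cx", "cy" (the principal point, pixels), "dist" ([k1, k2, p1, p2, k3] as OpenCV has them; the pictures are not rectified), "cam_to_world" (4x4, takes a point from camera to world coordinates). Camera axes: x right, y up, looking along -z (the intrinsics and any distortion apply to the point x, -y, -z); pixel columns grow to the right and rows downward; lengths in m; the calibration is good to about 2 mm. A picture is of the moment at which its call begins. camera_info takes no time and is no camera call.
- order.job_done(): hands the job in; it is judged then, once.
The state is a dict: "t": time; "qpos": joint angles; "dq": joint speeds; "joint_torque": joint torques, N m; "eef_pos": TCP position; "ee_rot": TCP orientation; "contact_force": force on the tool from outside, world axes, zero at the start; "wrist_torque": the same for the moment, N m; "grip_width": finger opening in m; "grip_force": force on a finger pad.
Only numpy, scipy, OpenCV 4.12 (cv2) and the standard library are available. Lean on these libraries where they do the work, as an engineer would, in place of code of your own. Each camera call takes 0.05 s, during which the arm holds its last target. There are 200 camera calls.

### The job

Tip the three polishing balls out of the hollow lens barrel into the steel tray, then stand the empty barrel upright, mouth up, on the bench again. Then lay it in the groove of the V-block, either way round and centred lengthwise on the block, and press it down firmly so that it bears on both faces of the groove; finish while still holding it pressed down. The balls stay in the tray, and the other things on the bench are left where they are.

Things in the scene. Friction and masses are not known exactly. Their poses are not given: they have to be found in the camera images.
- barrel_mid (a point): Lens barrel, the only tall one: a plain aluminium cylinder, outer diameter 40 mm, length 110 mm, 0.16 kg give or take a third, at first standing on the bench with its open mouth up. This point is on its axis, half-way (55 mm from either end). Its z axis runs along the barrel towards the open mouth. The cavity is round, 33 mm across and 50 mm deep from the mouth, with a flat floor; the other half is solid. At first three balls lie in it.
- barrel_mouth (a point): Centre of the barrel's open mouth, 55 mm along +z from its middle.
- barrel_foot (a point): Centre of the barrel's closed flat foot, 55 mm along -z from its middle; on the bench it is at height 0 when the barrel stands.
- vblock: V-block of steel, fixed to the bench, 40 mm long (its x axis, along the groove), 72 mm wide (y), 42 mm high; 90 degree groove, open upward and at both ends. Origin: centre of its underside. The 110 mm barrel lying centred in it sticks out 35 mm at each end. Either way round is right.
- vseat (a point): Point over the middle of the V-block's groove, 46 mm above the bench: here the barrel's middle lies when the barrel is seated and centred lengthwise. The x axis runs along the groove.
- vface_a: The V-block's inclined face on its +y side (origin and axes as the V-block's). Under the barrel's weight alone each face carries 1 to 1.5 N; a push straight down on the barrel's crown over the block shares itself between both faces, a push to the side unloads one of them. The faces are rigid.
- vface_b: The V-block's inclined face on its -y side (origin and axes as the V-block's).
- tray: Open steel tray, fixed, 180 mm (x) by 160 mm (y), 30 mm high, walls and floor 4 mm. Origin: centre of its underside.
- ball0_center (a point): Centre of a loose steel polishing ball, 14 mm diameter, 11 g; smooth; it rolls freely and runs out once the mouth points some 20 degrees below level. At first in the barrel's cavity.
- ball1_center (a point): Centre of the second loose steel polishing ball, 14 mm diameter, 11 g; smooth; it rolls freely and runs out once the mouth points some 20 degrees below level. At first in the barrel's cavity.
- ball2_center (a point): Centre of the third loose steel polishing ball, 14 mm diameter, 11 g; smooth; it rolls freely and runs out once the mouth points some 20 degrees below level. At first in the barrel's cavity.
- micrometer: Bystander, loose: a small grey C-frame micrometer lying flat, about 50 x 125 mm, 14 mm thick.
- gauge_blocks: Bystander, loose: three steel gauge blocks standing side by side as one piece, 35 x 28 mm, 26 mm high.
- ring_gauge: Bystander, loose: a flat dark steel ring, 52 mm across, 14 mm high.
- plug: Bystander, loose: a plain solid steel cylinder standing upright, 20 mm across, 45 mm high.
- clip_a: Bystander, loose: an orange plastic clamp strip with a black screw head, lying flat, 65 x 22 mm, 15 mm high.
- clip_b: Bystander, loose: a second, like clamp strip.
- screwdriver: Bystander, loose: a screwdriver lying flat, 150 mm long.
Things that resemble listed ones, but are neither listed nor needed, are in the scene too. Leave any yellow look-alike of the part that bears barrel_mid alone. Leave any red look-alike of the vblock alone.

How it is judged:
On the way, in this order (a step that is already met when the one before it is completed fails the run):
1. all three balls are out of the barrel and in the tray (x of ball0_center in the frame of tray between -0.085 and 0.085 m and y of ball0_center in the frame of tray between -0.075 and 0.075 m and z of each of ball0_center, ball1_center, ball2_center in the frame of tray below 0.03 m and x of ball1_center in the frame of tray between -0.085 and 0.085 m and y of ball1_center in the frame of tray between -0.075 and 0.075 m and x of ball2_center in the frame of tray between -0.085 and 0.085 m and y of ball2_center in the frame of tray between -0.075 and 0.075 m), for 0.2 s.
2. the empty barrel stands upright on the bench, mouth up (all of step 1 and angle between barrel_mid's own z axis and vertical below 0.08 rad and height (world z) of barrel_foot below 0.006 m and linear speed of barrel below 0.03 m/s), for 0.2 s.
At the end, for the whole second after the job is handed in: The barrel lies at rest in the groove: middle within 12 mm lengthwise, 3 mm crosswise and in height of the seat, axis within 0.06 rad; each groove face bears on it with over 2 N, the fingers with over 2.5 N; the three balls are in the tray (all of step 1 and x of barrel_mid in the frame of vseat between -0.012 and 0.012 m and y of barrel_mid in the frame of vseat between -0.003 and 0.003 m and z of barrel_mid in the frame of vseat between -0.003 and 0.003 m and angle between the z axis of barrel_mid and the x axis of vseat, either way round below 0.06 rad and contact force between barrel and vface_a above 2 N and contact force between barrel and vface_b above 2 N and contact force between the fingers and barrel above 2.5 N and linear speed of barrel below 0.02 m/s); the arm keeps its last pose, push and grip.
It fails at once if a bystander is moved by more than 30 mm (distance of any of micrometer, gauge_blocks, ring_gauge, plug, clip_a, clip_b, screwdriver from where it was at the start of the episode above 0.03 m).
It also fails if it takes over 72 s, if anything falls off the work surface, if the arm or the gripper's body presses on something with over 40 N, if the wrist force passes 120 N, or if a joint passes its speed limit or range.

## Working session

There is one attempt and no reset: what is moved stays moved. The work goes in short steps, Python scripts to look and compute and a shell command to move; the robot and the scene stay as the last step left them, time stands still between calls to the robot, and variables do not carry over. Pictures are saved under pics/ and viewed, at most 10 in all, crops included, and the job is handed in when it is done.

```bash
ls; mkdir -p pics
python3 - <<'E'
from cell import r,cams,order
import cv2
for n in("side","top"):
    im=cams.grab_frame(n); cv2.imwrite(f"pics/{n}0.png",im)
    i=cams.camera_info(n); print(n,i)
print(r.get_obs(), r.grasp_offset)
E
```

```text
pics
side {'fov_y': 48.14526941476725, 'cx': 318.2683620294826, 'cy': 238.7267185856317, 'dist': array([0.00726443, 0.        , 0.        , 0.        , 0.        ]), 'cam_to_world': array([[ 0.96519845,  0.16570213, -0.20232341,  0.34268001],
       [-0.26125611,  0.57629896, -0.77435442, -0.89189327],
       [-0.01171341,  0.80026391,  0.59953355,  0.757735  ],
       [ 0.        ,  0.        ,  0.        ,  1.        ]])}
top {'fov_y': 53.98202764320662, 'cx': 324.4098866124235, 'cy': 244.7413795500431, 'dist': array([-0.02529433,  0.        ,  0.        ,  0.        ,  0.        ]), 'cam_to_world': array([[ 5.30448879e-03,  9.80489782e-01, -1.96498471e-01,
         3.48249011e-01],
       [-9.99643005e-01,  5.35625234e-05, -2.67181601e-02,
        -4.74469572e-02],
       [-2.61863580e-02,  1.96570048e-01,  9.80140036e-01,
         1.09974387e+00],
       [ 0.00000000e+00,  0.00000000e+00,  0.00000000e+00,
         1.00000000e+00]])}
{'t': 0.1, 'qpos': array([-1.39961799e+00,  3.00405786e-01,  1.52154098e+00, -9.20252053e-06,
        1.32069234e+00, -6.66056445e-02]), 'dq': array([ 0.00052892, -0.00056357, -0.00326273, -0.00155852,  0.00083371,
        0.00025058]), 'joint_torque': array([ 1.10610115e-03, -5.32646334e+01, -3.53282797e+01,  7.09521957e-02,
        2.35550426e-02, -3.87940679e-05]), 'eef_pos': array([ 0.12950249, -0.53428597,  0.20493912]), 'ee_rot': array([-3.14054794e+00, -6.07534708e-05,  2.37786236e-01]), 'contact_force': array([0.38133227, 0.45704006, 0.32113231]), 'wrist_torque': array([-0.00839111, -0.02771101, -0.03459903]), 'grip_force': 0.0, 'grip_width': 0.09419487466429108} 0.0188
```

View pics/top0.png

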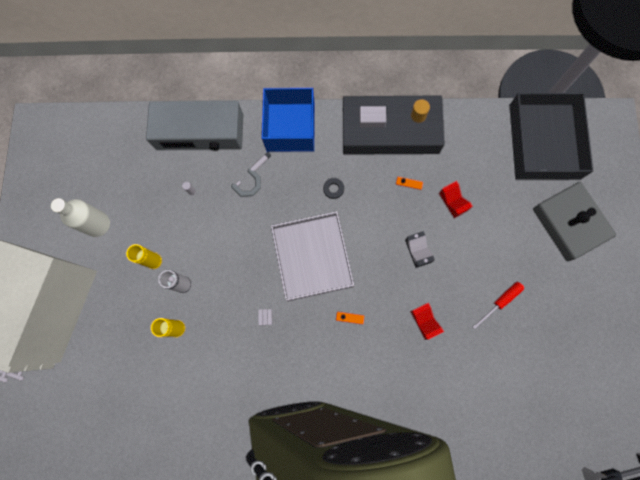

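View pics/side0.png

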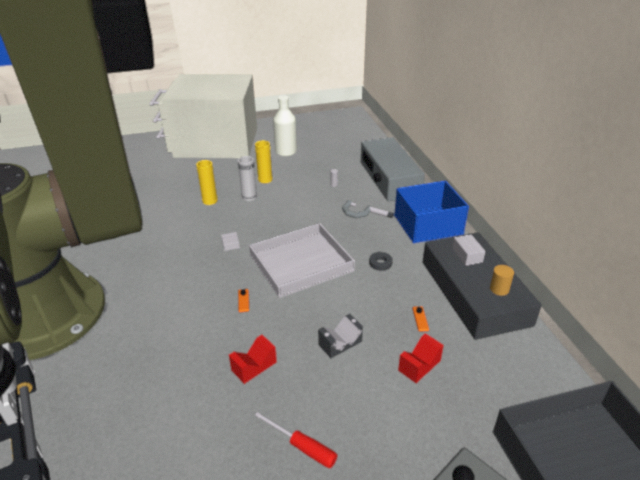

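The top view shows the following:
- The grey barrel has its mouth near (168,280). Yellow look-alikes stand at (137,254) and (160,328).
- The tray is near (312,256).
- The grey V-block is near (420,250). Red look-alikes are at (455,199) and (427,321).

In the side view the barrel is at (247,178) and the V-block at (340,336). I'll confirm both in one enlarged composite.

```bash
cat > h.py <<'E'
import numpy as np,cv2
from cell import r,cams,order
def K(i):
    f=240/np.tan(np.radians(i["fov_y"])/2); return np.array([[f,0,i["cx"]],[0,f,i["cy"]],[0,0,1]])
def ray(n,px):
    i=cams.camera_info(n); u=cv2.undistortPoints(np.array([[px]],float),K(i),i["dist"])[0,0]
    T=i["cam_to_world"]; return T[:3,3],T[:3,:3]@np.array([u[0],-u[1],-1.])
def onz(n,px,z):
    o,d=ray(n,px); return (o+d*(z-o[2])/d[2])
def tri(a,b):
    o1,d1=ray("top",a);o2,d2=ray("side",b)
    s=np.linalg.lstsq(np.c_[d1,-d2],o2-o1,rcond=None)[0]; p,q=o1+s[0]*d1,o2+s[1]*d2
    return (p+q)/2,np.linalg.norm(p-q)
def proj(n,p):
    i=cams.camera_info(n);T=np.linalg.inv(i["cam_to_world"]);c=T[:3,:3]@np.array(p)+T[:3,3]
    u=cv2.projectPoints(np.array([[c[0],-c[1],-c[2]]]),np.zeros(3),np.zeros(3),K(i),i["dist"])[0]; return u[0,0]
def crop(im,x,y,w,h,k): return cv2.resize(im[y:y+h,x:x+w],None,fx=k,fy=k,interpolation=cv2.INTER_CUBIC)
E
python3 - <<'E'
from h import *
t=cv2.imread("pics/top0.png");s=cv2.imread("pics/side0.png")
a=np.vstack([crop(t,120,235,80,60,5),crop(t,390,220,80,60,5)])
b=np.vstack([crop(s,190,135,100,75,4),crop(s,300,305,100,75,4)])
cv2.imwrite("pics/c1.png",np.hstack([a,b]))
for n,p in dict(barrel=(168,280),y1=(137,254),y2=(160,328)).items(): print(n,onz("top",p,.11).round(3))
for p in [(273,225),(338,212),(354,290),(287,300)]: print("tray",onz("top",p,.03).round(3))
for n,p in dict(gb=(265,317),clip_b=(350,318),mic=(250,175),drv=(500,305),ring=(333,188),plug=(187,187),clipa=(409,183),red=(427,321),bot=(70,210)).items(): print(n,onz("top",p,.01).round(3))
E
```

```text
barrel [0.47  0.313 0.11 ]
y1 [0.526 0.386 0.11 ]
y2 [0.369 0.323 0.11 ]
tray [0.61  0.102 0.03 ]
tray [ 0.641 -0.05   0.03 ]
tray [ 0.458 -0.086  0.03 ]
tray [0.435 0.066 0.03 ]
gb [0.397 0.118 0.01 ]
clip_b [ 0.396 -0.077  0.01 ]
mic [0.741 0.165 0.01 ]
drv [ 0.426 -0.42   0.01 ]
ring [ 0.707 -0.038  0.01 ]
plug [0.711 0.319 0.01 ]
clipa [ 0.719 -0.221  0.01 ]
red [ 0.39  -0.252  0.01 ]
bot [0.653 0.606 0.01 ]
```

View pics/c1.png

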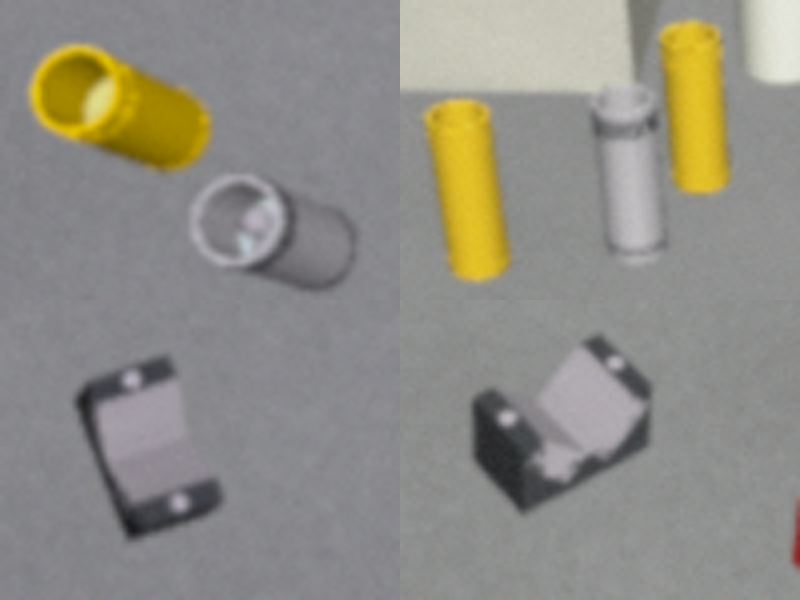

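The crop confirms the grey barrel: top mouth (168,279), side mouth (245.5,159), with balls visible inside. It is bare aluminium, and both look-alikes are yellow. The grey V-block has its flat dots at top (416.6,235.8) and (426,260.6), and at side (353.8,320.8) and (326.8,334.5).

Run:
```python
from h import *
print("mouth",tri((168,279.2),(245.5,159)), onz("top",(168,279.2),.11))
p=(416.6,235.8),(353.8,320.8);q=(426,260.6),(326.8,334.5)
for m in(p,q): print(tri(*m),onz("top",m[0],.042),onz("side",m[1],.042))
A,B=[(onz("top",m[0],.042)+onz("side",m[1],.042))/2 for m in(p,q)]
d=A-B; print("mid",(A+B)/2,"len",np.linalg.norm(d),"block y angle",np.arctan2(d[1],d[0]),"groove",np.arctan2(d[1],d[0])+np.pi/2)
for c in [(80,400),(168,360),(220,490),(132,535)]: print(onz("top",(c[0]/5+390,(c[1]-300)/5+220),.042))
```

```text
mouth (array([0.47163529, 0.31236086, 0.11306443]), np.float64(0.0009178143269218723)) [0.47155527 0.31348383 0.11      ]
(array([ 0.58110168, -0.22954701,  0.04243182]), np.float64(7.305177587425424e-06)) [ 0.58119306 -0.22962088  0.042     ] [ 0.58124943 -0.22914675  0.042     ]
(array([ 0.52374883, -0.2488629 ,  0.04256807]), np.float64(0.0003039119193043763)) [ 0.52368952 -0.248954    0.042     ] [ 0.52404868 -0.24833982  0.042     ]
mid [ 0.55254517 -0.23901536  0.042     ] len 0.06050071106049633 block y angle 0.3240354095176038 groove 1.8948317363125002
[ 0.57137019 -0.20513686  0.042     ]
[ 0.59010725 -0.24591827  0.042     ]
[ 0.52967033 -0.26725164  0.042     ]
[ 0.50902618 -0.2267975   0.042     ]
```

```bash
python3 -m inch '[[[35,45,0],1.0],[[35,45,0],1.0],[[35,45,0],1.0],[[35,45,0],1.0],[[35,45,0],1.0],[[35,45,0],1.0],[[35,45,0],1.0],[[35,45,0],1.0],[[35,45,0],1.0],[[35,45,0],1.0]]' 9.4
```

```text
t: 1.35
eef_pos: [0.4807, -0.0818, 0.2049]
ee_rot: [-3.141, -0.0, 1.242]
contact_force: [0.3, -1.0, -0.6]
grip_width: 0.0942
grip_force: 0.0
```

```bash
python3 -m inch '[[[-0.9,39.5,0],0.53],[[-0.9,39.5,0],0.53],[[-0.9,39.5,0],0.53],[[-0.9,39.5,0],0.53],[[-0.9,39.5,0],0.53],[[-0.9,39.5,0],0.53],[[-0.9,39.5,0],0.53],[[-0.9,39.5,0],0.53],[[-0.9,39.5,-4],0.53],[[-0.9,39.5,-8],0.53]]'
python3 - <<'E'
from h import *
cv2.imwrite("pics/c2.png",crop(cams.grab_frame("side"),180,60,160,160,3.5))
E
```

```text
t: 2.6
eef_pos: [0.4712, 0.3084, 0.1248]
ee_rot: [3.141, -0.0, 1.766]
contact_force: [0.7, -0.5, -0.2]
grip_width: 0.0941
grip_force: 0.0
```

View pics/c2.png

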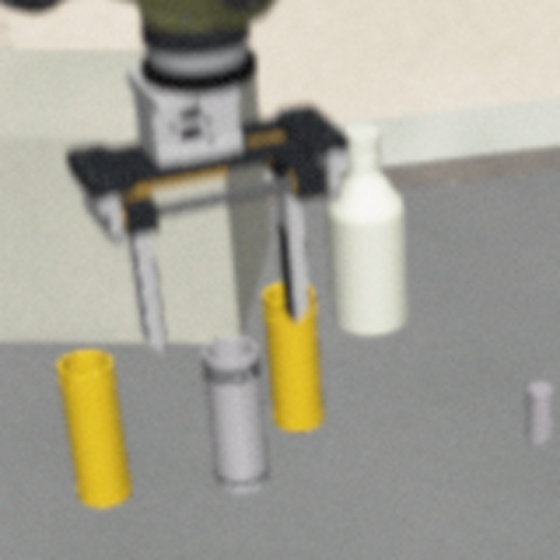

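The open fingers straddle the grey barrel (its mouth is near crop (232,350)) and clear both yellow ones. I'll go down and grip.

```bash
python3 -m inch '[[[0,0.3,-2],0],[[0,0.3,-4],0],[[0,0.3,-5.9],0],[[0,0.3,-5.9],0]]' && python3 -m inch '[[[0,0,0],0],[[0,0,0],0],[[0,0,0],0],[[0,0,0],0],[[0,0,0],0],[[0,0,0],0]]' 2 25
```

```text
t: 3.15
eef_pos: [0.4706, 0.3118, 0.0663]
ee_rot: [-3.14, 0.001, 1.766]
contact_force: [-0.4, 0.2, 0.9]
grip_width: 0.0941
grip_force: 0.0
t: 3.9
eef_pos: [0.4706, 0.3136, 0.0666]
ee_rot: [3.141, -0.0, 1.768]
contact_force: [-0.0, 0.3, 0.9]
grip_width: 0.04
grip_force: 25.0
```

```bash
python3 -m inch '[[[0,0,2],0],[[0.3,-1,3],0],[[1.2,-5,3],0],[[2.2,-9.5,3],0],[[3,-13.5,3],0],[[3.5,-15.2,3],0],[[3.5,-15.2,1.5],0],[[3.5,-15.2,0.5],0],[[3.5,-15.2,0],0],[[3.5,-15.2,0],0]]'
```

```text
t: 5.15
eef_pos: [0.5055, 0.1624, 0.0663]
ee_rot: [3.141, -0.0, 1.769]
contact_force: [-0.2, -0.2, 0.2]
grip_width: 0.0402
grip_force: 25.0
```

```bash
python3 -m inch '[[[0.15,-0.75,0.1],0],[[0.3,-1.48,0.17],0],[[0.45,-2.25,0.15],0],[[0.59,-2.97,0.1],0],[[0.74,-3.7,0],0],[[0.89,-4.43,-0.2],0],[[1.02,-5.1,-0.45],0],[[1.16,-5.8,-0.75],0]]' 2 10;  python3 - <<'E'
from h import *
a=crop(cams.grab_frame("side"),200,120,180,180,2.2);b=crop(cams.grab_frame("top"),200,180,180,180,2.2)
cv2.imwrite("pics/c3.png",np.hstack([a,b]))
E
```

```text
t: 6.15
eef_pos: [0.5179, 0.1032, 0.0603]
ee_rot: [3.139, -0.0, 1.768]
contact_force: [-2.3, 0.7, 14.8]
grip_width: 0.0408
grip_force: 10.0
```

View pics/c3.png

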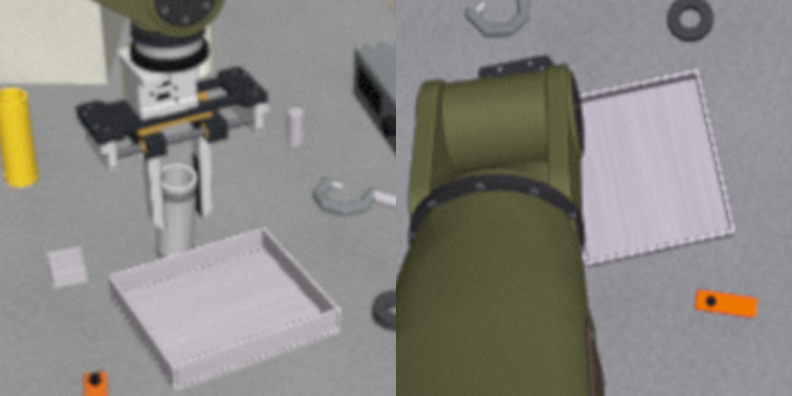

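The barrel slid along the bench and stayed upright. Its foot, near crop (178,250), is now against the tray wall, so I'll use the wall's top edge as the fulcrum with a lighter grip.

```bash
python3 -m inch '[[[0,0,0.2],0],[[0.1,-0.5,0.25],0],[[0.2,-1,0.2],0],[[0.3,-1.5,0.2],0],[[0.45,-2.26,0],0],[[0.45,-2.26,0],0]]' 2 4;  python3 - <<'E'
from h import *
cv2.imwrite("pics/c4.png",crop(cams.grab_frame("side"),200,120,180,180,2.2))
E
```

```text
t: 7.0
eef_pos: [0.5219, 0.0803, 0.0589]
ee_rot: [3.141, 0.0, 1.767]
contact_force: [0.5, 0.4, -0.4]
grip_width: 0.0406
grip_force: 4.0
```

View pics/c4.png

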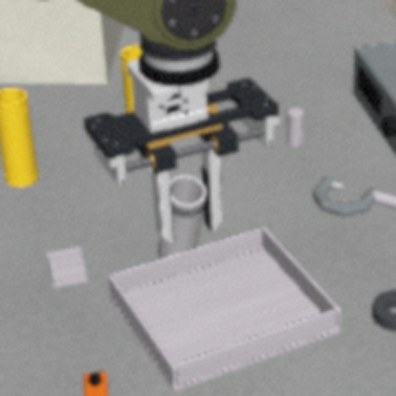

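The mouth at crop (187,193) has tipped toward the tray while the foot stays at (180,250), so it pivots. I'll continue to the lean.

```bash
python3 -m inch '[[[0.05,-0.3,-0.2],0],[[0.1,-0.5,-0.5],0],[[0.16,-0.8,-0.9],0],[[0.16,-0.8,-1.3],0],[[0.14,-0.7,-1.7],0],[[0.1,-0.6,-2.0],0],[[0.1,-0.6,-2.0],0]]';  python3 - <<'E'
from h import *
cv2.imwrite("pics/c5.png",crop(cams.grab_frame("side"),210,140,150,150,4))
E
```

```text
t: 7.92
eef_pos: [0.5228, 0.0749, 0.039]
ee_rot: [3.141, 0.0, 1.768]
contact_force: [-0.5, -0.9, 1.9]
grip_width: 0.0399
grip_force: 4.0
```

View pics/c5.png

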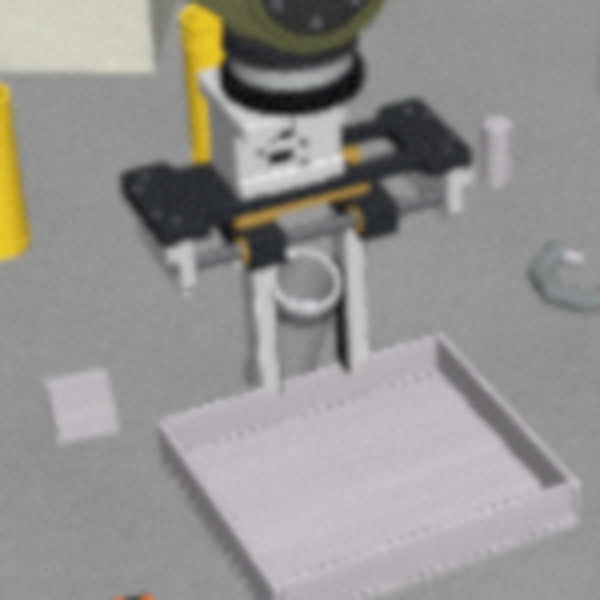

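Run:
```python
from h import *
p=r.get_obs()["eef_pos"];y=1.768;n=np.array([np.sin(y),-np.cos(y),0]);u=-np.array([np.cos(y),np.sin(y),0])
for px in[(286.75,211.25)]:
    o,d=ray("side",px); q=o+d*((p-o)@n)/(d@n); print(q,"rel grasp u,z",(q-p)@u,q[2]-p[2]-.0188)
```

```text
[0.52375024 0.07017695 0.1024805 ] rel grasp u,z 0.004781547580113594 0.04460788470025294
```

```bash
python3 -m inch '[[[0,0,0],0],[[0,0,0],0],[[-0.05,0.25,1.4],0],[[-0.1,0.5,2.8],0],[[-0.1,0.5,2.8],0]]' 5;  python3 - <<'E'
from h import *
im=cams.grab_frame("side");cv2.imwrite("pics/c6.png",crop(im,235,165,100,100,6))
E
```

```text
t: 8.6
eef_pos: [0.5224, 0.0802, 0.0686]
ee_rot: [3.139, 0.0, 1.768]
contact_force: [0.4, -0.1, -0.2]
grip_width: 0.05
grip_force: 0.0
```

View pics/c6.png

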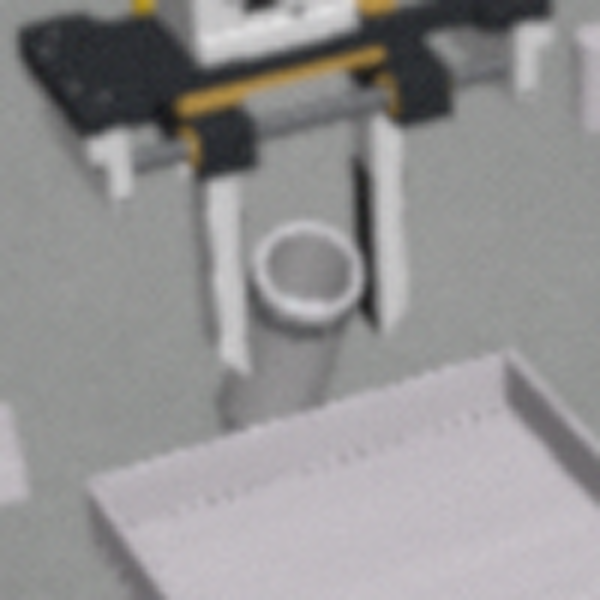

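The mouth stays at side (286,210) with the fingers open, so the barrel leans stably at about 25° on the wall. I'll regrip nearer the mouth and tip it on.

```bash
python3 -m inch '[[[0,0,-0.5],0],[[0,0,-0.5],0],[[0,0,-0.5],0],[[0,0,-0.5],0]]' 2 10 && python3 -m inch '[[[0.1,-0.5,-0.3],0],[[0.2,-1.0,-0.65],0],[[0.25,-1.2,-1.0],0],[[0.27,-1.35,-1.5],0],[[0.25,-1.25,-2.0],0],[[0.2,-1.0,-2.5],0],[[0.2,-1.0,-2.5],0]]';  python3 - <<'E'
from h import *
im=cams.grab_frame("side");cv2.imwrite("pics/c7.png",crop(im,235,165,100,100,6))
E
```

```text
t: 9.15
eef_pos: [0.5215, 0.0798, 0.0617]
ee_rot: [-3.141, -0.0, 1.768]
contact_force: [-0.1, -0.8, -1.7]
grip_width: 0.0402
grip_force: 10.0
t: 10.02
eef_pos: [0.5231, 0.0702, 0.0363]
ee_rot: [-3.14, -0.0, 1.768]
contact_force: [-0.2, 0.1, -0.2]
grip_width: 0.0397
grip_force: 10.0
```

View pics/c7.png

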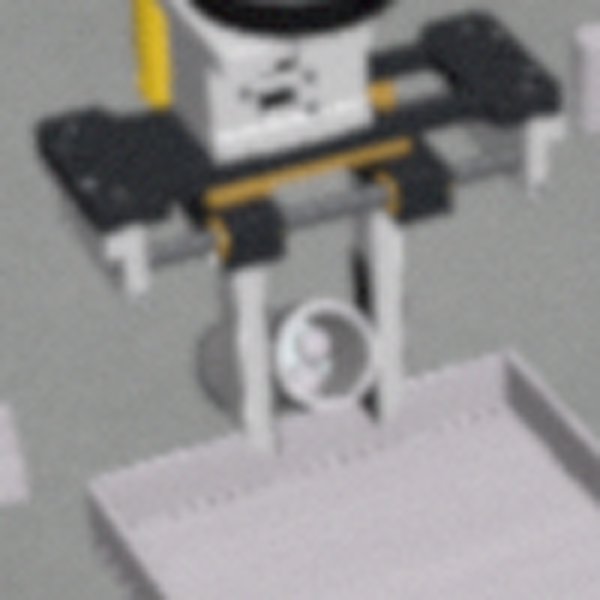

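The barrel now leans well over on the wall: the mouth is at crop (323,353), facing the tray, with the balls visible inside. Next I'll work out the tilt.

```bash
cat >> h.py <<'E'
def inplane(px,n="side",yaw=1.768):
    p=r.get_obs()["eef_pos"];m=np.array([np.sin(yaw),-np.cos(yaw),0]);u=-np.array([np.cos(yaw),np.sin(yaw),0])
    o,d=ray(n,px); q=o+d*((p-o)@m)/(d@m); return q.round(4),(1e3*(q-p)@u).round(1),(1e3*(q[2]-p[2]-.0188)).round(1)
E
python3 - <<'E'
from h import *
print(inplane((288.8,223.8)))
E
```

```text
(array([0.525 , 0.061 , 0.0749]), np.float64(9.3), np.float64(19.6))
```

```bash
python3 -m inch '[[[0,0,0],0],[[0,0,0],0],[[0.12,-0.6,0.5],0],[[0.25,-1.28,1.0],0],[[0.25,-1.28,1.0],0]]' 2 30 && python3 -m inch '[[[0.12,-0.6,-0.6],0],[[0.25,-1.28,-1.35],0],[[0.32,-1.6,-2.1],0],[[0.39,-1.96,-2.8],0],[[0.42,-2.1,-3.3],0],[[0.44,-2.23,-3.8],0],[[0.44,-2.23,-3.8],0]]' 2 8;  python3 - <<'E'
from h import *
im=cams.grab_frame("side");cv2.imwrite("pics/c8.png",crop(im,235,165,100,100,6))
E
```

```text
t: 10.7
eef_pos: [0.5266, 0.0565, 0.0476]
ee_rot: [3.141, 0.0, 1.767]
contact_force: [-0.8, 0.8, -1.1]
grip_width: 0.0397
grip_force: 30.0
t: 11.58
eef_pos: [0.5304, 0.0348, 0.0086]
ee_rot: [-3.141, -0.0, 1.768]
contact_force: [0.5, -0.7, -1.0]
grip_width: 0.0398
grip_force: 8.0
```

```bash
python3 -m inch '[[[0,0,0],0],[[0,0,0],0],[[0,0,0],0],[[0,0,0],0]]' 5.5;  python3 - <<'E'
from h import *
# text view: darkness contrast inside tray floor, side view
im=cams.grab_frame("side");cv2.imwrite("pics/s9.png",im);s0=cv2.imread("pics/side0.png")
d=cv2.absdiff(im,s0).max(2)
d=(d>25).astype(np.uint8)
poly=np.array([proj("side",[.536+a*.98-b*.199,.008+a*.199+b*.98,.004]) for a,b in[(-.086,-.076),(.086,-.076),(.086,.076),(-.086,.076)]]).astype(int)
m=np.zeros_like(d);cv2.fillPoly(m,[poly],1)
n,l,st,c=cv2.connectedComponentsWithStats(d*m)
for k in range(1,n):
    if st[k,4]>8: print(st[k],c[k].round(1),onz("side",c[k],.011).round(3))
E
```

```text
t: 12.12
eef_pos: [0.5306, 0.0348, 0.009]
ee_rot: [3.142, -0.0, 1.768]
contact_force: [-0.1, 0.7, -0.7]
grip_width: 0.0547
grip_force: 0.0
[298 237  11  16 111] [304.5 244.7] [0.558 0.059 0.011]
[289 239  10   5  17] [293.8 241.1] [0.538 0.08  0.011]
[284 243  13  14  76] [289.1 248.2] [0.522 0.056 0.011]
[276 246   4  10  29] [278.  250.1] [0.496 0.056 0.011]
[293 252   7   6  24] [295.7 254.2] [0.531 0.031 0.011]
```

Run:
```python
from h import *
im=cv2.imread("pics/s9.png");cv2.imwrite("pics/c9.png",crop(im,235,165,120,120,5))
```

```text
(no output)
```

View pics/c9.png

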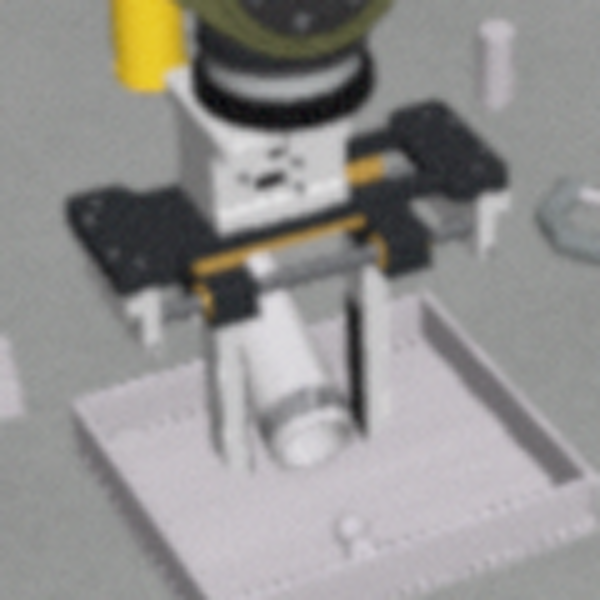

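The barrel tipped over the wall with its mouth at crop (305,445), and balls lie at about (350,525) by the tray's near wall. I'll count them numerically.

Run:
```python
from h import *
im=cams.grab_frame("side");s0=cv2.imread("pics/side0.png")
d=cv2.GaussianBlur(cv2.absdiff(im,s0).max(2),(3,3),0)
print(d[256:292:1,292:325:1])
print(inplane((296,254)),inplane((286.6,218)))
```

```text
[[15 22 31 ... 11 10 10]
 [12 16 22 ... 10 11 10]
 [ 9  9 10 ... 10 10 10]
 ...
 [ 8  8  8 ...  7  7  7]
 [ 9  9  9 ...  8  7  7]
 [ 9  9  9 ...  8  7  8]]
(array([0.5316, 0.0296, 0.0125]), np.float64(5.3), np.float64(-15.3)) (array([0.523 , 0.0725, 0.0831]), np.float64(-38.5), np.float64(55.4))
```

Run:
```python
from h import *
np.set_printoptions(threshold=99999,linewidth=200)
im=cams.grab_frame("side");s0=cv2.imread("pics/side0.png");cv2.imwrite("pics/s10.png",im)
g=cv2.GaussianBlur(im,(3,3),0).astype(int);g0=cv2.GaussianBlur(s0,(3,3),0).astype(int)
print((g-g0).sum(2)[262:284,296:320]//3)
a=cv2.imread("pics/s9.png").astype(int)
print("moved px between frames", (np.abs(im.astype(int)-a).max(2)>40).sum())
```

```text
[[  8   8   9  10   9   8   9   9   8   8   9   8   8   8   8   8   8   9   8   8   7   7   7   8]
 [  8   8   9   9   8   7   8   9   9   9   8   8   8   9   8   8   8   8   8   7   7   7   8   8]
 [  8   8   8   8   7   7   9   9   9   8   8   8   9   9   8   8   8   8   8   7   7   8   8   9]
 [  8   8   8   8   7   8   9   9   8   9   8   8   8   9   9   9   8   8   9   9   8   9   8   9]
 [  8   8   8   7   8   9   9   8   8   8   7   8   9   9   9   9   8   9   9   9   9   8   8   8]
 [  9   8   8   8   9   8   7   6   6   6   6   7   8   8   8   8   9   9   8   8   9   9   8   7]
 [  9   9   9   9   8   7   5   4   3   3   5   6   6   7   8   8   8   8   8   8   9   9   8   8]
 [  8   9   9   9   8   6   2  -1   1   6   8   7   6   5   6   7   8   8   8   8   8   8   8   7]
 [  8   8   9   9   8   4  -3  -5   3  13  16  13   8   5   6   7   7   8   8   8   9   8   8   7]
 [  7   6   8   8   6   0  -8  -6   6  18  21  16   7   3   5   7   7   8   8   9   9   8   7   7]
 [  8   7   7   8   6  -1 -10  -9   4  15  17  10   2   0   4   7   7   8   9   9   8   7   6   8]
 [  9   8  
[... 404 characters left out ...]
 8   7   7   4   3   4   6   8   8   6   7   8   8   8   7   8   8   9   8   7]
 [  9   8   8   9   9   8   8   6   6   7   7   7   8   7   7   7   7   7   8   8   9   9   7   7]
 [  8   8   8   8   9  10   8   7   7   7   6   8   8   8   7   7   7   8   7   8   8   7   7   6]
 [  8   8   7   7   8   9   7   7   8   8   7   7   8   8   8   7   7   7   8   8   7   7   7   8]
 [  7   7   7   7   7   7   8   8   8   8   8   9   9   8   7   7   7   7   6   7   7   8   8   8]
 [  6   7   7   7   6   8   9   8   8   8   8   8   9   7   7   8   8   6   6   7   7   7   7   7]
 [  7   7   7   6   7   7   8   8   8   7   7   8   8   7   7   8   9   9   8   8   8   8   7   7]]
moved px between frames 0
```

The frame is static, so the barrel is leaning mouth-down at about 58°. I'll grip it near the mouth and lift to free any trapped balls, then pause over the tray and look from the top.

```bash
python3 -m inch '[[[0,0,0],0],[[0,0,0],0],[[0,0,0],0],[[0,0,0],0],[[0,0,1],0],[[0,0,2],0],[[0,0,2.5],0],[[0,0,2.5],0],[[0,0,2.5],0],[[0,0,2.5],0]]' 2 30;python3 -m inch '[[[0,0,1],0],[[0,0,3],0],[[0,0,5],0],[[0,0,6],0],[[0,0,6],0]]'
cat >> h.py <<'E'
def balls(im0,im,n):
    g=cv2.GaussianBlur(im,(3,3),0).astype(int).sum(2)-cv2.GaussianBlur(im0,(3,3),0).astype(int).sum(2)
    poly=np.array([proj(n,[.536+a*.98-b*.199,.008+a*.199+b*.98,.008]) for a,b in[(-.09,-.08),(.09,-.08),(.09,.08),(-.09,.08)]]).astype(int)
    m=np.zeros(g.shape,np.uint8);cv2.fillPoly(m,[poly],1)
    g=g-int(np.median(g[m>0])); k,l,st,c=cv2.connectedComponentsWithStats(((abs(g)>18)&(m>0)).astype(np.uint8))
    for j in range(1,k):
        if st[j,4]>5: print(n,st[j],c[j].round(1),onz(n,c[j],.011).round(3))
E
python3 - <<'E'
from h import *
for n in("side","top"):
    im=cams.grab_frame(n);cv2.imwrite(f"pics/{n}11.png",im);balls(cv2.imread(f"pics/{n}0.png"),im,n)
E
```

```text
t: 13.52
eef_pos: [0.5304, 0.0348, 0.0337]
ee_rot: [-3.141, -0.0, 1.768]
contact_force: [0.2, 0.2, -0.9]
grip_width: 0.0396
grip_force: 30.0
t: 14.15
eef_pos: [0.5308, 0.0348, 0.0945]
ee_rot: [3.14, 0.0, 1.768]
contact_force: [-0.4, -0.8, -1.3]
grip_width: 0.0397
grip_force: 30.0
side [302 269   5   8  30] [303.8 272.8] [ 0.533 -0.036  0.011]
top [ 273  214   82   89 4051] [317.  257.1] [ 0.537 -0.001  0.011]
top [300 288   4   7  16] [301.6 290.8] [0.458 0.034 0.011]
```

```bash
python3 -m inch '[[[-0.8,4,0],0],[[-1.8,9,0],0],[[-2.6,13,0],0],[[-3,15.2,0],0],[[-3,15.2,-2],0],[[-3,15.2,-4],0],[[-3,15.2,-5],0],[[-3,15.2,-5],0]]';python3 - <<'E'
from h import *
for n in("side","top"):
    im=cams.grab_frame(n);cv2.imwrite(f"pics/{n}12.png",im);balls(cv2.imread(f"pics/{n}0.png"),im,n)
E
python3 -m inch '[[[0,0,0],0],[[0,0,0],0],[[0,0,0],0],[[0,0,0],0]]' 2 3
```

```text
t: 15.25
eef_pos: [0.5002, 0.1866, 0.0432]
ee_rot: [-3.14, 0.0, 1.768]
contact_force: [-0.0, 0.6, -1.1]
grip_width: 0.0392
grip_force: 30.0
side [302 269   6   8  31] [304.1 272.8] [ 0.534 -0.036  0.011]
top [328 247  16  14 114] [336.  254.8] [ 0.542 -0.045  0.011]
t: 15.85
eef_pos: [0.5008, 0.1868, 0.0442]
ee_rot: [3.141, 0.0, 1.768]
contact_force: [0.5, 0.1, 0.1]
grip_width: 0.04
grip_force: 3.0
```

Run:
```python
from h import *
t=cv2.imread("pics/top12.png").astype(int)
np.set_printoptions(linewidth=200)
print((t.sum(2)//3)[245:265,325:348])
a=cv2.imread("pics/side12.png").astype(int)
im=cams.grab_frame("side");cv2.imwrite("pics/side13.png",im)
d=(np.abs(im.astype(int)-a).max(2)>25).astype(np.uint8)
k,l,st,c=cv2.connectedComponentsWithStats(d)
for j in range(1,k):
    if st[j,4]>15: print(st[j],c[j].round(1),inplane(c[j]))
```

```text
[[190 195 194 191 190 189 191 192 190 193 194 190 191 193 193 192 190 169 145 168 151 146 149]
 [186 191 193 192 190 189 192 191 192 192 194 191 192 194 191 190 187 174 148 175 166 149 151]
 [187 191 194 195 190 190 191 191 190 192 192 193 192 189 182 177 179 173 153 178 177 153 149]
 [187 191 194 192 191 191 191 191 190 192 193 191 186 171 167 173 184 181 155 165 181 156 143]
 [187 191 191 193 189 188 190 191 190 194 196 192 181 157 156 183 196 191 168 151 173 152 145]
 [189 187 194 192 191 191 189 191 191 192 194 193 180 148 154 185 196 195 172 144 173 155 146]
 [190 189 193 193 190 190 190 193 192 191 192 194 182 155 144 165 181 184 171 151 177 170 151]
 [191 186 190 192 191 188 186 187 190 191 195 194 187 166 143 143 163 172 168 157 173 177 159]
 [192 188 191 193 192 183 171 181 190 190 192 194 182 167 155 150 162 178 177 161 156 177 156]
 [192 189 189 195 186 166 165 182 191 188 189 187 168 166 173 174 179 189 191 169 145 176 159]
 [191 187 188 188 173 160 177 193 195 190 184 172 155 172 188 191 191 193 194 176 147 179 167]
 [189 189 189 180 157 155 182 193 198 187 176 156 146 1
[... 856 characters left out ...]
07 , 0.3577]), np.float64(-224.5), np.float64(294.8))
[208 106  13   4  20] [213.5 107.2] (array([0.4252, 0.5645, 0.1526]), np.float64(-385.2), np.float64(89.7))
[248 140  11   4  19] [252.9 141.9] (array([0.4872, 0.2542, 0.1859]), np.float64(-68.8), np.float64(123.0))
[285 141  16   8  30] [292.  143.2] (array([0.533, 0.025, 0.287]), np.float64(164.9), np.float64(224.1))
[275 150  13   3  23] [282.  151.1] (array([0.5224, 0.0782, 0.2451]), np.float64(110.7), np.float64(182.2))
[258 174  20  37 373] [265.8 192.6] (array([0.4991, 0.1949, 0.0799]), np.float64(-8.3), np.float64(17.0))
[250 197   5  11  30] [251.6 202.3] (array([ 0.476 ,  0.3104, -0.0154]), np.float64(-126.1), np.float64(-78.3))
```

All three balls are in the tray, at top pixels (341,250), (332,256) and (340,256). Now I'll find the barrel's pose from the silhouette difference.

Run:
```python
from h import *
im=cv2.imread("pics/side13.png").astype(int);s0=cv2.imread("pics/side0.png").astype(int)
d=np.abs(im-s0).max(2)
for y in range(164,224,2): print(y,"".join("#" if v>60 else "+" if v>25 else "." for v in d[y,235:300]), "".join(chr(48+min(int(v)//20,12)) for v in im[y,235:300].mean(1)))
p=r.get_obs()["eef_pos"];u=np.array([.196,-.981,0])
for s,z in[(0,0),(0,18.8),(-40,18.8),(-90,0),(-90,-20)]: print(s,z,proj("side",p+u*s/1e3+[0,0,z/1e3]).round(1))
```

```text
164 ################+++#############++..+##############++....+++++++. 22222222222222233322222223334455566554332222222222345666655555557
166 ###+++###########+++#+.+++++........+################+++++++++++. 22222222222222222334445556667777776653212332222222223455555555557
168 ####+################+...............++++++##########+........... 22222221121222455566555566777777776665545554222222223566667777667
170 #########################+.++++#####++++++##########+............ 22222222332111344433322235677667665555555443222222224677777777777
172 #+++++++++#########################+++++...########++............ 34443445665311222222222223455555555554556764222223345677777777777
174 .+++....+++##################++........+.++..+................... 89987777666543455322222222455667766665557898656666777777777777777
176 ++++...++##################...........++.++++.................... 99987666555555555322222223577777777666567899987777777777777777777
178 .+++..++#######+##########+...........++.++++.................... 78997555545555664222222233577777777666556899987777777777777777777
180 ..+++..+
[... 2383 characters left out ...]
7777777777777777777777777777777777777777777777777777
216 ................................................................. 77777777777777777777777777777777777777777777777777777777777777777
218 ................................................................. 77777777777777777777777777777777777777777777777777777777777777777
220 ................................................................. 77777777777777777777777777777777777777777777777777777777777777777
222 ................................................................. 77777777777777777777777777777777777777777777777777777777777777777
0 0 [268.1 206.9]
0 18.8 [267.6 200.3]
-40 18.8 [261.4 192.4]
-90 0 [254.6 189.5]
-90 -20 [255.3 196.2]
```

At 3 N the foot swung down: the mouth ring is at side (267,200) and the foot is low behind it. I'll raise it slowly with the light grip so it hangs.

```bash
python3 -m inch '[[[0,0.1,0.6],0],[[0,0.3,1.2],0],[[0,0.5,1.8],0],[[0,0.7,2.4],0],[[0,1,3],0],[[0,1.3,3.5],0],[[0,1.5,4],0],[[0,1.5,4.5],0],[[0,1.5,4.8],0],[[0,1.5,4.8],0]]' 2 3
cat >> h.py <<'E'
def asc(n,x0,x1,y0,y1,st=2):
    im=cams.grab_frame(n)
    for y in range(y0,y1,st): print(y,"".join(chr(48+min(int(v)//18,15)) for v in im[y,x0:x1].mean(1)))
E
python3 - <<'E'
from h import *
asc("side",235,300,160,222)
p=r.get_obs()["eef_pos"]
print(proj("side",p),proj("side",p+[0,0,.0188]),proj("side",[p[0],p[1],0]))
E
```

```text
t: 17.15
eef_pos: [0.5006, 0.2017, 0.0921]
ee_rot: [3.141, -0.0, 1.768]
contact_force: [0.0, 0.7, -1.5]
grip_width: 0.0396
grip_force: 3.0
160 99877788887777679:::97667888888887642479::98878877787788788888888
162 77778878888777678:::97667788888887652369::98888888888877887788887
164 87877787778887668:::97667788888887753269:::9877788888878888778888
166 77777777777877668:::97667788888887763258:::9878888788887777878787
168 77777777777777668:::98667778888888763258:::9888888787777887888877
170 777777787777777679:::8667899:::::9974247::::888888778878888778887
172 777778788877777668:::97799876777778986579:::888888878788778887787
174 7788887877777776679::98987666777777788889::9888888788888887877888
176 788888787877777668:::99:8666777777666799:::9778888888888888788888
178 8888888888887777679::99987667777766667899::9888887887887887778888
180 8888878888887877679:::9899877777766678879::9888878878787878788887
182 8878888888887777668:::96689:;;:9888888658::9888888888888788887888
184 8888888788878877667:::8655678999988654457998888888887888888888888
186 8778887788787877778:::9755555555555456767888888
[... 592 characters left out ...]
88888888887776665656667788888888887888888888888888888888
206 88787877888887888888887777777788888888888888788887888888888888888
208 88878888888788888888888887888888888888878888888888888888888888888
210 87778878888888888887778878788888878777888888887788888888888878888
212 77777878888888888888888888878888877887888788777888888888888888888
214 88788888888888887888888877888888878878888888878788888888888888888
216 88778788778888878878887888778888888787778777888888888888887888888
218 78777887787888888778777777887887878878878878788888888888888888888
220 78787787877887877778777787887887788877778877887888887887878888888
[265.48990953 186.77078659] [264.92576891 179.92562388] [268.10913632 218.57023989]
```

Run:
```python
from h import *
print(inplane((265.5,177)),inplane((261,198)))
```

```text
(array([0.5017, 0.1962, 0.1216]), np.float64(5.7), np.float64(10.9)) (array([0.4927, 0.241 , 0.0377]), np.float64(-40.1), np.float64(-73.1))
```

```bash
python3 -m inch '[[[0,0,-0.8],0],[[0,0,-1.6],0],[[-0.24,1.18,-1.5],0],[[-0.47,2.35,-1.35],0],[[-0.7,3.5,-1.35],0],[[-0.94,4.7,-1.5],0],[[-1,4.9,-1.7],0],[[-1,4.9,-1.7],0]]' 2 3
python3 - <<'E'
from h import *
asc("side",230,290,150,212)
p=r.get_obs()["eef_pos"]
print(proj("side",p),proj("side",p+[0,0,.0188]),proj("side",[p[0],p[1],0]))
E
```

```text
t: 18.2
eef_pos: [0.4904, 0.2508, 0.0747]
ee_rot: [-3.141, 0.0, 1.768]
contact_force: [-0.5, -0.4, -2.0]
grip_width: 0.0401
grip_force: 3.0
150 :::988655566422222223566766777887668:99877777789:;;;<<<<<<<<
152 766665555554322222224677776777888668:::987888789::;;<<<<<<<<
154 667789998886322334445677776677887668:::9788888888::;;<<<<<<<
156 ::::::::;::86689999778877766778764579::987888888888889999988
158 88899999998778::::9887887766677873369::977888888888888878888
160 877878777877679:::9888777766678874369::987788888888887888777
162 777777777887668:::9877787766677775348:::97787778888888888888
164 777777777777667:::98777777766778743479::97787787778888888788
166 887777778777768:::9777778877888875347::::8777878888877788878
168 7777777777777679:::8778998889999984369::98788877778887787777
170 8777777777777678:::9899767777777888679::97788888777888877778
172 8877777878887768:::9997667777777778999::97778878887888787877
174 8778877877877768:::9997677777777667899::97777878878888787888
176 77787788788877679::9889877777777678988:::8778888888888888887
178 88877777788877678::98689998888889997579::98788
[... 438 characters left out ...]
7766677888888888888887888888888
194 777777787778777776667777777777666778888888877888888888888888
196 778787777778778765677777777777666788888888888888888888888888
198 777787878777788776667777777776666788887888888878888888888888
200 777777878778877877666777777776567887888877788888888887888888
202 777787888888888788766666666666677888888888888887887888888888
204 877877877888888888877777767777888888888888888888778888888888
206 787888878788888888877788877888778888887888888888778788888888
208 777888787888787878888888788778888888878888888878878888888888
210 777787788888878788888888877778778888878888787788887888888888
[258.2909671  183.36961084] [257.68459325 176.73534558] [260.60362967 208.6845027 ]
```

Run:
```python
from h import *
print(inplane((258,174)),inplane((255.7,198)))
```

```text
(array([0.4913, 0.2465, 0.1034]), np.float64(4.2), np.float64(9.8)) (array([0.4844, 0.2813, 0.0145]), np.float64(-31.3), np.float64(-79.1))
```

```bash
python3 -m inch '[[[0,0,-0.4],0],[[0,0,-0.7],0],[[-0.24,1.18,-0.7],0],[[-0.47,2.35,-0.8],0],[[-0.7,3.4,-0.8],0],[[-0.7,3.4,-1.0],0],[[-0.7,3.4,-1.0],0]]' 2 3
python3 - <<'E'
from h import *
asc("side",225,285,146,206)
E
```

```text
t: 19.12
eef_pos: [0.4834, 0.2849, 0.0647]
ee_rot: [-3.141, -0.0, 1.768]
contact_force: [-1.0, 0.8, 1.0]
grip_width: 0.04
grip_force: 3.0
146 ::::::84234432222222355555555556666876333344557787789:;;;<<<
148 :99888765565322222224676667777766678:9988777788887789:;;;<<<
150 766655566554322222225797667787766678::::9877778887789:;;;<<<
152 777899:::986433455679998777777666668::::9877777888889::;;<<<
154 :::::::::::97689:::::::87777877643579:::988777888888899:;;<<
156 9:::::::::::878::::::::98877777653369::988877778888888888889
158 8888888888887689::9988888787777653359:::98877777888788888888
160 777787777777768:::9777888888887654258:::98877777888888888888
162 7887787778777679::98889999:9:999885579:::9877777877878878878
164 8777777778777678:::9888889999998889989:::9877777778777777888
166 88787787777776679::9887899999998879989:::9887777778888888878
168 7778778777777768:::9899999999999999779:::9887777788778777877
170 77777777777777689::97678999999:9876569::98877777888878777778
172 87878877777777778::9755667778887666558::98887767788888878888
174 787788777877876679::855556666666666658:::9887767
[... 287 characters left out ...]
77888788888878899999999887777777888788888788888888
186 888778777888787778777778899999999887778877888788888888888888
188 777787788777788777777678899999999887777878888888788888888888
190 777787778778777777777778899999999887778877888888888888888888
192 777777777777887788777678899999999887777777888888888788888888
194 777777787778778778777778899999999887778888888888888888888888
196 777877777777777788877778899999999887777788888888888888888888
198 877777777777877787887667899999999887677788888888888888888888
200 777888777778778777777766789999998776678878888887788888878887
202 778777778878788888777777777777887777878888788888888778778888
204 777777777787777788888888888889888888888888888778788888888878
```

The barrel now stands upright, with its mouth near side (253,166) and foot near (254,200). I'll release it so it stands free, then regrip higher.

```bash
python3 -m inch '[[[0,0,0],0],[[0,0,0],0],[[0,0,0],0],[[0,0,0],0],[[0,0,0.5],0],[[0,0,1],0],[[0,0,1],0]]' 6
python3 - <<'E'
from h import *
asc("side",240,268,158,206,3)
print(inplane((253.5,165.5)))
E
python3 -m inch '[[[0,0,0],0],[[0,0,0],0],[[0,0,0],0],[[0,0,0],0],[[0,0,0],0]]' 2 25
```

```text
t: 20.05
eef_pos: [0.4838, 0.2849, 0.0756]
ee_rot: [3.141, -0.0, 1.768]
contact_force: [-0.3, -0.3, -0.6]
grip_width: 0.0601
grip_force: 0.0
158 88898889888888876667764369::
161 878899999:::99988877764358::
164 97898899::::999998777763479:
167 976678899:::::9876667764369:
170 986555666777776666677774369:
173 :966777888889999987777764589
176 :97777899::::::9988777888888
179 :98767899::::::9998777888888
182 888767889:::::::998778888888
185 7877778899::::::998777777788
188 8877777899::::::998877878778
191 7777777899:::::::99877788778
194 7777777889:::::::99877788888
197 77787777899::::::99876778887
200 7777776678899999987777788888
203 7888788888889999998887888888
(array([0.4858, 0.2741, 0.1129]), np.float64(11.0), np.float64(18.9))
t: 20.72
eef_pos: [0.4835, 0.2848, 0.0748]
ee_rot: [-3.141, 0.0, 1.768]
contact_force: [-0.0, 0.0, -1.3]
grip_width: 0.0393
grip_force: 25.0
```

Run:
```python
from h import *
u=np.array([.196,-.981,0])
p=r.get_obs()["eef_pos"]
for y in(162.5,164,165.5):
    q=onz("side",(253.2,y),.11); print(q.round(4),((q-p)@u).round(4))
im=cams.grab_frame("side")
for y in range(156,172): print(y,im[y,246:262].mean(1).astype(int))
```

```text
[0.4883 0.2947 0.11  ] -0.0088
[0.487  0.2871 0.11  ] -0.0016
[0.4858 0.2796 0.11  ] 0.0055
156 [188 185 164 144 141 143 143 143 141 130 112  87  56  63 122 176]
157 [186 180 168 147 142 141 143 143 140 128 111  91  56  62 118 175]
158 [162 161 155 150 150 149 144 145 138 130 113  90  60  57 115 167]
159 [151 158 160 162 161 162 158 155 147 133 119 100  68  57 107 161]
160 [163 172 177 174 176 171 168 163 166 154 141 118  79  56  98 156]
161 [163 178 181 181 186 179 172 168 165 155 153 139  92  56  89 149]
162 [160 178 181 185 190 183 180 170 159 151 145 135 101  61  92 147]
163 [160 171 180 183 187 187 179 171 161 150 150 146 118  69  86 142]
164 [162 175 178 185 186 185 181 172 166 160 163 161 118  66  81 134]
165 [165 181 183 186 189 188 185 180 172 175 169 153 110  60  75 129]
166 [178 193 193 185 190 194 196 189 180 173 165 137  97  56  66 127]
167 [169 187 183 181 185 188 192 187 172 164 153 128  91  54  63 125]
168 [152 163 167 172 173 177 179 169 150 142 136 126  99  63  59 124]
169 [129 136 138 147 151 156 156 139 130 133 127 122 103  65  58 120]
170 [115 117 127 130 132 134 135 121 130 133 124 122 108  71  60 115]
171 [109 112 123 131 129 127 126 121 126 126 120 129 120  78  56 110]
```

The barrel stands free, with the mouth at height 0.11 and centred within 2 mm of the tool. Next I'll carry it to the V-block's +y end.

```bash
python3 -m inch '[[[0,0,4],0],[[0,-1,8],0],[[0.6,-6,8],0],[[1.2,-12,8],0.04],[[1.8,-18,8],0.08],[[2.5,-24,8],0.132],[[3.2,-30,8],0.132],[[3.8,-36,8],0.132],[[4.5,-42,8],0.132],[[5.1,-47.2,8],0.132]]' && python3 -m inch '[[[0,0,-3],0],[[0,0,-6],0],[[0,0,-7.5],0],[[0,0,-7.9],0],[[0,0,-8],0]]'
python3 - <<'E'
from h import *
p=r.get_obs()["eef_pos"];print(p)
for n in("side","top"):
    im=cams.grab_frame(n);cv2.imwrite(f"pics/{n}20.png",im)
q=proj("side",p+[0,0,.035]).astype(int);print(q)
asc("side",q[0]-22,q[0]+40,q[1]-12,q[1]+66)
E
```

```text
t: 22.02
eef_pos: [0.5344, -0.1894, 0.155]
ee_rot: [3.142, 0.0, 1.899]
contact_force: [-0.4, 1.6, -1.9]
grip_width: 0.0395
grip_force: 25.0
t: 22.65
eef_pos: [0.535, -0.1872, 0.0757]
ee_rot: [3.141, 0.001, 1.9]
contact_force: [-0.3, 0.1, -0.6]
grip_width: 0.0395
grip_force: 25.0
[ 0.5349815  -0.18724278  0.07570286]
[323 282]
270 666665666544322345689::;;;::9411136:;;;::::::::::;:::988888888
272 7789877778865678:;;;;;::::::84111379:;;::::::9:::9999888888888
274 ::99877779;:::;;;;;;;;;;::::85111369;;;;::99998988888888888888
276 ;;::877779;;;;::;;;::::999::9521136:;;;;9988888888888888888888
278 ;;::977779:;;;::;;;;:::99889:8411369;;;;9888888888888888888888
280 ::::987778:;;;::;;;::::99878:9511369;;::9988899988888898888888
282 ::::977778:;;;::;;;::::99889:952136::;::9888888899988888888888
284 ::::987778::;;:::;::::::::;:97311369;;::9889898888888888888888
286 :::::877789;;:::;:::;;;;;;:974211379;;;:9888889988888888888888
288 9::99877789:;;:9:::::::::98643211369;;;:9888889888888888888888
290 99888777779:;::88888777776765531136:;;::9998888888888888888888
292 88888777779:;;:9777777677788875
[... 1140 characters left out ...]
88899::::::::::::::::986544446
328 88888888888889999876545678888888899::::::::::::::::::::9865446
330 8888888888888888754444445577888889:::::::::::::::::::::::99777
332 888888888888888874333445677777888899:::::::::::::::::::::::876
334 8888888888888888753333479:;97677888889::::::::::::::::::988656
336 8888888888888888753222346776545677888899::::::::::::::::965456
338 888888888888888875322222334444445678888889::::::::::::98644457
340 88888888888888887532222223334444456888888889:::::::::975444457
342 888888888888888875322222222233445679::::9999999989887544445678
344 888888888888888886322222222223457899:::::::9876566654456678888
346 888888888888888887643222222223456789:::::976544444556788888888
```

```bash
python3 -m inch '[[[0,0,0],0],[[0.25,-0.7,0.1],0],[[0.48,-1.42,0.1],0],[[0.81,-2.37,0.1],0],[[1.1,-3.2,0.1],0],[[1.3,-3.8,0],0],[[1.49,-4.35,-0.2],0],[[1.6,-4.7,-0.3],0],[[1.6,-4.7,-0.3],0]]' 2 4
python3 - <<'E'
from h import *
p=r.get_obs()["eef_pos"]
q=proj("side",p+[0,0,.035]).astype(int);print(q)
asc("side",q[0]-26,q[0]+26,q[1]-20,q[1]+50)
E
```

```text
t: 23.92
eef_pos: [0.5511, -0.2349, 0.0725]
ee_rot: [3.141, 0.001, 1.9]
contact_force: [0.9, -0.1, 4.0]
grip_width: 0.0391
grip_force: 4.0
[339 299]
279 2323222111222332322223223323467765466778:;;;:9888888
281 3322222221245664222223222223578875224578:;;;:9888998
283 2222235543455666432222222223689885211247:;;;:8888888
285 5555666666666666642222222224689975211137:;;;:9888888
287 :976776666655555542222234677899874211136:;;;;9988889
289 ;9766665666767653223456899:;;;:974211147:;;;:9888888
291 ;97666787777789:8778899999999:;:95211247:;;;:9999888
293 ;:8888888777789;;;::999999988889:7311147:;;;:9999899
295 ;:9999888777789:;;;:9999988887779:731248:;;::9888899
297 ;:8889888777789;;;;:9999988877668:841258:;;:99889999
299 998999888777789:;;;:9999888776679:841258:;;:99989998
301 988888888777789:;;;:999988776679;9521258:;;:98888888
303 888898888777789:;;;;:::99889:;;:84211258:;;:88888888
305 888888988777779:;;;:9;;;<<;;:98753111369;;;:98899988
307 888888887777779:;;;:88888888765664211269;;::98999888
309 888888876777779:;;;976665566667887532369::9998888888
311 888888766777779:;;;:887778888888898
[... 343 characters left out ...]
::98765444578888
325 8876677888899999999999989:::::::::::::::986544455788
327 888656776667889999999999::::::::::::::::::9865444678
329 8888655444456778889999::::::::::::::::::::::98765688
331 88887534444455678888889:::::::::::::::::::::::997788
333 8888753334469::9777888899:::::::::::::::::::::976689
335 8888753233368::865678888899:::::::::::::::::98645688
337 88887532232344544445678888899::::::::::::::975444688
339 8888753222322334444445788888899:::::::::::9644445788
341 888875322222222334444579::999989:::::::9975444456788
343 888875322222223223456789::::::::99878886544456788898
345 88888753232322222356789:::::::8775445555556788889888
347 888888864322222233445579::::988644445567888888988889
```

The barrel is tilting over the block's end: the mouth is near (338,297) and the foot near (322,326). I'll continue with a firmer grip.

```bash
python3 -m inch '[[[0,0,0],0],[[0,0,0],0],[[0.14,-0.4,-0.2],0],[[0.27,-0.8,-0.4],0],[[0.4,-1.15,-0.75],0],[[0.5,-1.45,-1.15],0],[[0.55,-1.6,-1.65],0],[[0.53,-1.55,-2.2],0],[[0.53,-1.55,-2.2],0]]' 2 10
python3 - <<'E'
from h import *
p=r.get_obs()["eef_pos"]
q=proj("side",p+[0,0,.035]).astype(int);print(q)
asc("side",q[0]-26,q[0]+26,q[1]-16,q[1]+40)
E
```

```text
t: 25.1
eef_pos: [0.5569, -0.2509, 0.0512]
ee_rot: [3.139, 0.003, 1.9]
contact_force: [1.7, -3.2, 9.4]
grip_width: 0.0399
grip_force: 10.0
[345 314]
298 22222234423456674222222222247::974111247:;;;:9888999
300 22333456656666677422222222247:;;95211248:;;;:9888989
302 7866666766666555542222223345678:;9521248:;;;:9888888
304 ;:7676666556676543223345677777789:952258:;;:99889888
306 ;:76666677777899755667777777777779:74258:;;:98889898
308 ;:877776777778:;;:::;:877777766668;:5259:;;:98888988
310 ;:876666777778:;;;:;<<;87766666669;95369:;;:88888888
312 ;:766666777778:;;;;;<=<;866666567::73369;;;:98888899
314 :9766667777778:;;;;;<==<96555568::841369;;;;99888889
316 88766667777778:;;;::;<<<:87789::9631136:;;;:98998888
318 767777777777789;;;:989::;;;;::864111136:;;;:98999888
320 777777777777789;;;:86555667899863111237:;;;:98888888
322 777777777777789;;;:977778::::::98531147:;::988888888
324 777778777777789;;;:989:::::::::::9853479977888889888
326 777777877777789;;;;::::::::::::::::98667645678888888
328 555455777777789;;;;;:::::::::::::::::986544688888999
330 444444456777789;;;;:::::::::::::::::::::987788888988
332 334445677777789:;;:::::::::::::::::::::::97788899888
334 333347:;;976789;;;:9::::::::::::::::::99865688888888
336 3222346776545689:::99:::::::::::::::::97545688888888
338 322223334444445688888899:::::::::::::864445789888888
340 32322222334444456899888899:::::::::97544445788998888
342 323222223234445679::::::999::99998754444577889888988
344 42322222222345799:::::::::97556665445678889988999889
346 643223232223556789:::::97654444455678889889989888888
348 8764322222233445689:99987544456788889898998888998888
350 8887533222333444445556655567889998998888898888888888
352 8888875322233444444445567888998888888888988888888888
```

```bash
python3 -m inch '[[[0,0,0.1],0],[[0,0,0.2],0],[[0.2,-0.6,0.6],0],[[0.4,-1.2,1.0],0],[[0.58,-1.7,1.4],0],[[0.58,-1.7,1.4],0]]' 2 35 && python3 -m inch '[[[0.1,-0.3,-0.7],0],[[0.22,-0.65,-1.4],0],[[0.28,-0.8,-2.0],0],[[0.32,-0.95,-2.6],0],[[0.32,-0.95,-2.6],0]]' 2 8
python3 - <<'E'
from h import *
p=r.get_obs()["eef_pos"]
q=proj("side",p+[0,0,.035]).astype(int);print(q)
asc("side",q[0]-26,q[0]+26,q[1]-16,q[1]+40)
E
```

```text
t: 25.9
eef_pos: [0.562, -0.2673, 0.0645]
ee_rot: [3.141, 0.001, 1.899]
contact_force: [1.5, 1.3, 1.8]
grip_width: 0.0396
grip_force: 35.0
t: 26.52
eef_pos: [0.5646, -0.276, 0.0372]
ee_rot: [-3.141, -0.001, 1.9]
contact_force: [-0.3, 1.2, -0.7]
grip_width: 0.0395
grip_force: 8.0
[353 329]
313 33223332222234555332333222223689863111258:;;;:988889
315 2222222345434566775322222222358::84211258:;;:9988888
317 223322345666666666532222222234679:9521259;;;:9988898
319 5677656666666655555322222345667779:842269;;;:9888888
321 :;;:766666666788643223456777777779:952369;;;:9988888
323 ;;;976566677778::97777778777777779::5236:;;;:9988888
325 ;;;977776777779:;;;:98888888877789:84237:;;;:9888888
327 ;;:977777777789:;;;:9888888888889::62247:;;;:9988888
329 ;;:987777777779:;;;:888888788889::731248:;;:98898888
331 :::988888777789;;;;:9987777889;;96211258;;;:98898888
333 :99888888777789;;;;;;;;;;;;;;<;973111258;;;:98898888
335 :86567888777789;;;;:9::;;;;;;:9842111269;;;:98888898
337 544445677777789;;;;::::::::::98543211369;;:988888899
339 344444456777789;;;;;::::::::964444454479:99888888988
341 234444456777789;;;;;::::::97544445678889999888898888
343 223345677777789;;;;:87788754445678999999899998899888
345 222346788887789;;;;964455555678899999999998899988998
347 223344557998879;;;;964456788988988998999988989888899
349 323344445677778;;;;977888899989889998999988888988889
351 22234444444445689:::98999998888899998888988899888888
353 3323444444455678899999999999989998998898888889999888
355 7533444456788899999998899999988898988888888888998888
357 8865567889989899999899888899999999998898999999989999
359 9888888889999999989989998888999998999999999888899999
361 8889898889898999988888988888998999999998988999989999
363 8888899999989888899888999988999999899999999999999899
365 8889988889998888899999999999999999999999988889999998
367 8999988888998899999999999899889998999999999989999999
```

```bash
python3 - <<'E'
from h import *
print(inplane((352.5,328),yaw=1.9))
E
python3 -m inch '[[[0.02,-0.05,-0.4],0],[[0.03,-0.1,-0.7],0],[[0.03,-0.1,-1.0],0],[[0.03,-0.1,-1.0],0]]' 2 6
python3 - <<'E'
from h import *
p=r.get_obs()["eef_pos"]
q=proj("side",p+[0,0,.035]).astype(int);print(q)
asc("side",q[0]-26,q[0]+26,q[1]-16,q[1]+30)
for n in("side","top"): cv2.imwrite(f"pics/{n}21.png",cams.grab_frame(n))
E
```

```text
(array([ 0.5636, -0.2729,  0.0721]), np.float64(-3.2), np.float64(15.7))
t: 27.08
eef_pos: [0.565, -0.2771, 0.0276]
ee_rot: [-3.141, -0.0, 1.9]
contact_force: [1.0, 0.4, -0.0]
grip_width: 0.0398
grip_force: 6.0
[353 333]
317 33332322221223454433333333223589974111247:;;;:988888
319 3333323234423456774322222222247:;95211147:;;;:988888
321 222222234556666676632222222223579:9521248:;;;:998888
323 345544456676666555642222233355678:;952258:;;:9988888
325 89:9877666666677654222345677777778::61258;;;:9988888
327 ;;;:866666677789:97556788888888888::52259;;;:9998888
329 ;;;:766677777789;;;::889888888888:;952369;;;:9999888
331 ;;;:887777777789;;;;:989999888889:962136:;;;:9888888
333 ;;;:988887777789;;;;99898888899::9531137:;;;:9888988
335 ;;;:778887777789;;;:988888889:;:85211147:;;:99888899
337 :998656787777789;;;;:;;;;;;;;;9642111248:;;:98899989
339 9875444567777789;;;;;:;;;;;:975432111248:;;:98888888
341 3344444566777789;;;;::::::97544444431258:;:988888888
343 233344677777778:;;;:87888754445678875369::9988999888
345 223356788877778:;;;:75555555778889888778998998888899
347 222344556777788:;;;:75556788898898999999989899888889
349 222334444567778:;;;:87888899889998899999888989888888
351 222344444445678:;;;:89999999898899998888898899898888
353 322344444445679:;;;:98899899988998998888889889999888
355 7533444456788899:;;:99999999998989898888888888989888
357 9865567888999989999998888889999999999888889999988888
359 9988888898889999999889888899899999999998999988899999
361 8889888889998999889888988888899999999989889999999999
```

```bash
python3 -m inch '[[[0,0,1],0],[[0,0,2.2],0],[[0,0,2.2],0],[[0,0,2.2],0]]' 2 6 >/dev/null
python3 -m inch '[[[0,0,0],0],[[0,0,0],0],[[0,0,0],0],[[0,0,0],0]]' 6
python3 - <<'E'
from h import *
asc("side",315,375,290,352)
E
```

```text
t: 28.22
eef_pos: [0.5652, -0.2772, 0.0499]
ee_rot: [-3.142, -0.0, 1.9]
contact_force: [-0.6, -1.0, 0.6]
grip_width: 0.0599
grip_force: 0.0
290 2223333322323322222233467778:<<<<<<;;;;::8654322334567776432
292 32222323223232332323223346789;;;;;::987543233346778877777764
294 22223233223232232233222233468::98754332234567888898877766666
296 222323322332332323222223222356543223345678888998888766666666
298 223222222232333332233232233222223456788999988887766766665668
300 23232232222322232333222222223456788889999887766666666566679;
302 23322322223323332222222234566665678988877667766666543457789;
304 23454322333332223222345666654333335666766766666678741124579;
306 22333323345433323333345543323332223346666667889888741111369;
308 2222222233333232332223332333323333333466788899898873111137:;
310 5322222233322322222235654222322322223588888898998863111137:;
312 7653222233222233333356677532232222223689888889888863111247:;
314 7776532222335799766676666642222222223689888999988752111248:;
316 777776555689:;;:876665556643222222334578999998888752111248:;
318 877777779:;;;;;:765666775422345776555567888888
[... 354 characters left out ...]
5688777777778;;;;::;;<<<<<<;:987765567887531258:;:
332 88753344456777777777778:;;;;;;;;;;;;988777776666788875358::9
334 8875333347:;;9766777778:;;;;;;;;;988888888899999877888778998
336 88753222346776556777778:;;;:::::98777788:;;;;;;;:99988888888
338 88853222223344456777778:;;;:9987777778:;;<;;:9998889:9888888
340 88753222222333456777778:;;;:88666778:;;;;;;:::98877899988888
342 88753322223232345777778:;;;:76666789:;;;;;;;;:::9989:9998899
344 88863223222222334577778:;;;:7655679::;;;;;;;;;;:::::99989888
346 99886432232222245556778:;;:97644678::;;<<<;;;;;;;::998898988
348 89888764322222234445678::::975445789::;<<<<<<;;;::9998889988
350 888888875332222344444455677655677779::::;<<<;;;:988898888988
```

Run:
```python
from h import *
asc("side",300,420,310,420,3)
```

```text
310 8888888887777765321222333323322222234554232333222223588888888888863111137:;;;:988888888888889988888888888888888876664211
313 8889889888877777765322222223456544567666532222222224689888899998763111248:;;;:998888888888888889888888888888888887666655
316 888888888888888777776545689:;;:876665556642222223334578899988888752111258:;;:9988888888888888888888888888888888888667777
319 888899888888888887777779:;;;;;:766777897534689999766899888888898742111269;;;:9888888888888888888888888888888888888866777
322 888888888888888888887777789;;;:8777779;;;;;;<<;;;::9888654678888742111369;;;:9888888888888888888888888888888888888876777
325 888888888888888888888888789;;;:8777778;;;;;;<<<<<;;;:9875444567874111137:;;;99888888888888888888888888888888888888886667
328 888888888888888888876555578:9998777778;;;;::;<<<<<<;;;;:9865446763111248:;;:98888888888888888888888888888888888888888767
331 88888888888888888753444445567877777778:;;;::;;;;<<;;:9877766666888753258::9998898888888899888888888888888888888888888888
334 8888888888888888875333347:;;:766777778:;;;;;;;;:988887888899:99878888778988899899888888888888888
[... 2824 characters left out ...]
988889999888999988988998898899999888998999899999999989999999999999988999988
406 989888899999999999998888989988888889988889888888898888888888888889989998899999989999998889999998988999898888999999889999
409 989988889888898999999888888888888999888888998889888989888988898888899988889998889999988888888999999899999999989999999999
412 888889998888888888989998888888888888898889999998898888988888889998889888888898999999999999989988888999999999999899999999
415 888889898888888889988998888888888888889888888889889899899899988988888998888888888988989999998999999999998899998888888888
418 988888888888898899999888888999899899988889988898998889899989888888989999888999899999899999999999999999999999998889899989
```

Run:
```python
from h import *
p=np.array([.5525,-.239,0]);v=np.array([.323,-.946,0]);w=np.array([.946,.323,0])
for px in[(357,344),(346,325),(340,320)]:
    o,d=ray("side",px); q=o+d*((p-o)@w)/(d@w); print(px,"v,z",((q-p)@v*1e3).round(1),(q[2]*1e3).round(1))
for v_,z in[(55,46),(-55,46),(-20,42),(20,42),(20,17.7)]: print(v_,z,proj("side",p+v*v_/1e3+[0,0,z/1e3]).round(1))
im=cams.grab_frame("top")
for n,q in dict(c=p+[0,0,.046],m=p+v*.055+[0,0,.046]).items(): print(n,proj("top",q).round(1))
```

```text
(357, 344) v,z 49.5 43.7
(346, 325) v,z 16.3 62.8
(340, 320) v,z -1.8 60.2
55 46 [359. 345.]
-55 46 [323.3 308.6]
-20 42 [334.1 321.1]
20 42 [347.  334.4]
20 17.7 [346.7 343.7]
c [421.5 247.8]
m [444.1 240.1]
```

The barrel looks seated in the groove: the mouth disc is at side (358,344), against (359,345) expected when centred. I'll raise the tool clear and check both ends.

```bash
python3 -m inch '[[[0,0,2],0],[[0,0,5],0],[[0,0,9],0],[[0,0,12],0],[[0,0,12],0],[[0,0,12],0]]' 6
python3 - <<'E'
from h import *
asc("side",308,375,296,360)
asc("top",395,455,225,270)
E
```

```text
t: 29.12
eef_pos: [0.5649, -0.277, 0.1697]
ee_rot: [-3.141, -0.0, 1.9]
contact_force: [-0.5, -0.5, -0.5]
grip_width: 0.0604
grip_force: 0.0
296 888888888888888888898899999989::;;::9889999998888888889888888888888
298 888888888998998988888898989999999::99888999988898898898888888899999
300 888888888988899999::99988888999999988999988888898888989888888888998
302 8888988888899:;;;;:988887888999998898998989998988988888888888888888
304 88889888889:;;:9899:::::9888888999988888988988998888888888988888888
306 8888888899::99999:;;<<;;;::9989888888888888898888889998888899888888
308 888888889999999:;;<<<<<<;;;::99888888888888888888888888888898888888
310 8888888888778::;;;;;<<<<<<<;;::998888888988888888888888888888888888
312 8888888877779:::;;;;;<<<<<<<;;;;:9998888888888888888888888888888888
314 88888888666899:::;;;;;;;<<<<<<;;;::99887656788888888898888888888888
316 8888888865678999:::;;;;;;;<<<<<<;;;::975444567889898888889888888888
318 888888888767788999:::;;;;;;<<<<<<<;;;:98754456788888888889988888888
320 8888888888887778899::::;;;;;;;<<<<<<;;;::877:;:97788888888888888888
322 88888898888887777889
[... 2138 characters left out ...]
;;;;;;;;;;;:74322233333333333334444444444444444444
251 86569;:99:;;;;;;;;;:8532223333333333333434444444444444444444
253 87557:;:9::;;;;;;;963222332333333333334444444444444444445455
255 886558::989:;;;:97422222233333333333344444444444444444455455
257 8876568::998::9753222223333333333333344444444444444445545555
259 888765799887874322222333333333333333344444444444455555554545
261 888876678755432222222233333333333344444444455454454545455555
263 888887777764222222332333333333333444444444444444455555555555
265 888888887642222323333333333333444444444444555544554554555555
267 888888876322222332333333333334444444444444445455455555555555
269 888888753222233333333333333444444444444454454545555555555555
```

Both ends match a seated barrel: near end disc (358,344) and far end around (322,309), about 3 mm off centre lengthwise. I'll close the fingers, go over the block's middle and press.

```bash
python3 -m inch '[[[-0.6,1.9,0],0],[[-1.25,3.8,0],0],[[-1.25,3.8,-3],0],[[-1.25,3.8,-6],0],[[-1.25,3.8,-8],0],[[-1.25,3.8,-9],0],[[-1.25,3.8,-9.5],0],[[-1.25,3.8,-9.8],0],[[-1.25,3.8,-9.8],0]]' 0 20 && python3 -m inch '[[[0,0,-0.2],0],[[0,0,-0.4],0],[[0,0,-0.4],0]]'
```

```text
t: 30.35
eef_pos: [0.5528, -0.2393, 0.0723]
ee_rot: [3.141, 0.0, 1.9]
contact_force: [0.3, 0.2, -0.9]
grip_width: 0.0002
grip_force: 0.0
t: 30.72
eef_pos: [0.5526, -0.2392, 0.0678]
ee_rot: [-3.141, -0.0, 1.9]
contact_force: [0.1, 0.1, 1.2]
grip_width: 0.0004
grip_force: 0.0
```

```bash
python3 -m inch '[[[0,0,-0.1],0],[[0,0,-0.2],0],[[0,0,-0.2],0],[[0,0,-0.2],0]]'
```

```text
t: 31.22
eef_pos: [0.5527, -0.2393, 0.0663]
ee_rot: [3.141, 0.0, 1.9]
contact_force: [-1.1, 1.3, 5.0]
grip_width: 0.0005
grip_force: 2.5
```

```bash
python3 -m inch '[[[0,0,-0.1],0],[[0,0,-0.2],0],[[0,0,-0.2],0],[[0,0,-0.2],0],[[0,0,-0.2],0]]'
```

```text
t: 31.85
eef_pos: [0.5529, -0.2395, 0.066]
ee_rot: [3.141, 0.001, 1.9]
contact_force: [-9.7, 3.1, 21.7]
grip_width: 0.0008
grip_force: 11.2
```

```bash
python3 -m inch '[[[0,0,0],0],[[0,0,0],0],[[0,0,0],0],[[0,0,0],0]]'
python3 - <<'E'
from h import *
asc("side",340,375,330,358)
for n in("side","top"): balls(cv2.imread(f"pics/{n}0.png"),cams.grab_frame(n),n)
p=np.array([.5525,-.239,0]);v=np.array([.323,-.946,0])
for k in(43,49,55,61): print(k,proj("side",p+v*k/1e3+[0,0,.046]).round(1))
E
```

```text
t: 32.35
eef_pos: [0.5529, -0.2395, 0.066]
ee_rot: [3.141, 0.001, 1.9]
contact_force: [-9.1, 4.7, 21.6]
grip_width: 0.0005
grip_force: 11.2
330 ;;;;;;;<<<<;;:998765566888888888888
332 :;;;;;;;;;:998887766656788888888888
334 ::::;;;;:97777788889998888888888888
336 99:::::988888889:;;;;;::::988888888
338 88999987777889;;;;;;:988789:9888888
340 788886667789:;;;;;::999877899888888
342 98776666679:;;;;;;;:::9998999988888
344 ::97555578::;;;;;;;;;:::99:99888888
346 ::975545789:;;<<<;;;;;;::9988898888
348 99875445689::;;<<;;;;;;::9988888888
350 67555677779:::;;;<<;;::988888888988
352 456788888889:::;;;::988888888888888
354 88888999888999999998888888888888898
356 99988988888888888888888888888888888
side [ 285  231   69   59 1812] [316.4 264.1] [ 0.567 -0.015  0.011]
side [284 249   4   5  13] [285.5 251.3] [0.512 0.047 0.011]
side [296 248   4   7  11] [297.4 250.9] [0.537 0.041 0.011]
side [278 253   4   6  12] [279.2 255.3] [0.495 0.037 0.011]
side [273 266   7  11  31] [276.1 272. ] [ 0.477 -0.017  0.011]
top [296 221   8   3  10] [299.4 221.8] [0.622 0.042 0.011]
top [281 225   4   2   6] [282.5 225.5] [0.613 0.082 0.011]
top [328 247  17  14 118] [336.2 254.8] [ 0.542 -0.046  0.011]
43 [354.8 340.8]
49 [356.9 342.9]
55 [359. 345.]
61 [361.1 347.2]
```

The push is steady at about 22 N. The near disc centre, about (358.5,344), puts the barrel within about 3 mm of centre, and the three-ball cluster is unmoved in the tray. Handing in.

```bash
python3 -c "
from cell import order
print(order.job_done())"
```

```text
the job is handed in; nothing more can be done
None
```

I handed the job in at about 32 s; no verdict came back. The three balls are in the tray, the empty barrel stood free on the bench, and it now lies within about 3 mm of centre in the V-block, held down at about 22 N. There is also about 10 N of side push, which I left because both faces should still carry well over 2 N by calculation; I didn't check the bystanders' positions at the end.

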